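# Plumb drip tubes and plugs into the balcony watering manifold

### The arm

A 7-joint arm with a two-finger parallel gripper is mounted at the origin on the work surface. World frame = base frame: x ahead of the robot, y to its left, z up, the work surface at z = 0. Lengths are in m, angles in rad, forces in N, time in s.
With the tool pointing down it reaches from about 0.4 to 0.9 m from the base axis. Payload 5.5 kg.
Tool frame: the origin (TCP) lies on the centre line of the jaws, within the pads' length; the fingertips stand arm.finger_overhang ahead of it and the grasp point (between the pads) lies 8 mm behind it (arm.finger_overhang is the distance from the TCP to the fingertips, in m); z points along the fingers, y is the line along which they close (so a half turn about z gives the same grasp; the last joint's range is limited). The gripper opens to 92 mm and grips with 3 to 60 N. Pads are 19 mm wide; open, the fingers measure 130 mm over their backs; the gripper's body (75 mm by 190 mm) begins 47 mm behind the grasp point.
Start: joints at [-0.906, 0.501, -0.427, 1.55, 0.221, 1.138, -0.21], TCP at [0.254, 0.598, 0.238] pointing down, gripper open.
Joint ranges: [-2.88, 2.88], [-0.31, 2.03], [-1.54, 1.56], [0.2, 2.42], [-1.41, 4.55], [0.19, 2.02], [-2.57, 2.57]. Speed limits (rad/s): [2.57, 2.57, 3.14, 3.14, 3.14, 3.14, 3.14].

### API

Orientations are given as a rotation vector (axis times angle).
In Python, from bench import arm, viewer, job gives the robot as it stands. The module is installed in compiled form; this text tells all that it offers.
- The arm moves only by the tool jog_arm, never from a script. Its argument "motion" is text: rows parted by semicolons, each of 5 numbers parted by spaces: the opening, from 0 (shut) to 1 (fully open), then the shift along the tool's x, y, z in m, then the turn about the tool's z in degrees. In form: grip tx ty tz spin; .... A call has 1 to 20 rows; each row is the pose to reach, as a shift and turn from the pose commanded when the call began, along the tool's axes at that moment; what a row does not reach only later rows make up. A row lasts 1/10 s, in which the tool goes at most 50 mm and 8.59 degrees, less where a joint would pass 70% of its speed; a pose out of reach is approached as far as the arm can. A call with a gripper value outside its range is refused whole. The fingers move at their own pace and stop on an object; the grip force is fixed at half the most. Time passes only in rows, so rows that repeat a pose let the fingers close. It gives the time, the measured TCP pose, the force, the opening and the grip force at its end, in the units of the state.
- arm.get_obs(): the state, without advancing time (a new reading comes with each control period).
- viewer.grab_frame(name): name is "scene" or "top" or "wrist"; returns a dict with "color" (400x640x3 uint8, red, green, blue), "depth" (400x640 float32, m along the optical axis (not along the pixel's ray), 0 where there is no reading), "fx", "fy", "cx", "cy" (pixels), "R" (3x3) and "t" (3): a world point X has camera coordinates R X + t. Camera axes: x right, y down, z forward; pixel columns grow to the right and rows downward; lengths in m; the calibration is good to about 2 mm. A picture is of the moment at which its call begins.
- job.close_job(): hands the job in; it is judged then, once.
The state is a dict: "time": time; "joint_positions": joint angles; "joint_vel": joint speeds; "tau": joint torques, N m; "eef_pos": TCP position; "eef_rot": TCP orientation; "ft_force": force on the tool from outside, world axes, zero at the start; "torque": the same for the moment, N m; "grip_width": opening from 0.0 (shut) to 1.0 (fully open); "grip_force": force on a finger pad.
Only numpy, scipy, OpenCV 4.12 (cv2) and the standard library are available. Lean on these libraries where they do the work, as an engineer would, in place of code of your own. Each camera call takes 0.05 s, during which the arm holds its last target. There are 200 camera calls.

### The job

Shut the water supply by pressing the rocker's square pad fully down. With it shut, push every drip tube lying on the board into an outlet of its own on the manifold, plain end first, past the seal until it bottoms, and close each outlet left over with a blanking plug pushed home the same way (a spare plug stays on the board). Then press the rocker's round pad fully down to turn the supply on, leaving the tools and hardware where they are.

Things in the scene. Friction and masses are not known exactly. Their poses are not given: they have to be found in the camera images.
- manifold: Fixed aluminium watering manifold 48 x 230 mm (x, y), 62 mm high. Origin on the board. Its x axis is the level direction in which tubes are pushed in; z up. Four identical push-fit outlets in a row on its -x face, 60 mm apart, bore axis 40 mm above the board. Beyond its +y end is the brass supply valve with the rocker. Position varies, yaw within 0.18 rad.
- outlet1_seat (a point): Bottom of outlet 1, on its axis, where a fitted tip rests; axes as the manifold's, x into the bore. Its mouth (black collet ring) is 34 mm back along -x, on the block's face. Bore 13.4 mm wide, 2 mm lead-in. 20 mm in, the tip meets the seal, which yields to about 5 N and stays pushed; 34 mm in it bottoms on a hard stop. What is fitted stays, sagging up to about 4 degrees.
- outlet2_seat (a point): Bottom of outlet 2, on its axis, where a fitted tip rests; axes as the manifold's, x into the bore. Its mouth (black collet ring) is 34 mm back along -x, on the block's face. Bore 13.4 mm wide, 2 mm lead-in. 20 mm in, the tip meets the seal, which yields to about 5 N and stays pushed; 34 mm in it bottoms on a hard stop. What is fitted stays, sagging up to about 4 degrees.
- outlet3_seat (a point): Bottom of outlet 3, on its axis, where a fitted tip rests; axes as the manifold's, x into the bore. Its mouth (black collet ring) is 34 mm back along -x, on the block's face. Bore 13.4 mm wide, 2 mm lead-in. 20 mm in, the tip meets the seal, which yields to about 5 N and stays pushed; 34 mm in it bottoms on a hard stop. What is fitted stays, sagging up to about 4 degrees.
- outlet4_seat (a point): Bottom of outlet 4, on its axis, where a fitted tip rests; axes as the manifold's, x into the bore. Its mouth (black collet ring) is 34 mm back along -x, on the block's face. Bore 13.4 mm wide, 2 mm lead-in. 20 mm in, the tip meets the seal, which yields to about 5 N and stays pushed; 34 mm in it bottoms on a hard stop. What is fitted stays, sagging up to about 4 degrees.
- tube1_center (a point): Centre of a drip tube's brass block, on the tube axis; x points to the plain tip. The block is 40 mm long (x), 22 x 22 mm across; a plain rigid grey tube, 12 mm diameter, runs 60 mm out of its +x face, a black tapered dripper 16 mm out of its -x face. About 70 g. Lies level on any long side of the block, axis 11 mm above the board. 2 or 3 identical ones are present. Grasp the block across its 22 mm.
- tube1_tip (a point): The plain tube's free end of drip tube 1, on its axis, 80 mm from the block's centre along +x. Axes as the drip tube's.
- tube2_center (a point): Centre of a drip tube's brass block, on the tube axis; x points to the plain tip. The block is 40 mm long (x), 22 x 22 mm across; a plain rigid grey tube, 12 mm diameter, runs 60 mm out of its +x face, a black tapered dripper 16 mm out of its -x face. About 70 g. Lies level on any long side of the block, axis 11 mm above the board. 2 or 3 identical ones are present. Grasp the block across its 22 mm.
- tube2_tip (a point): The plain tube's free end of drip tube 2, on its axis, 80 mm from the block's centre along +x. Axes as the drip tube's.
- tube3_center (a point): Centre of a drip tube's brass block, on the tube axis; x points to the plain tip. The block is 40 mm long (x), 22 x 22 mm across; a plain rigid grey tube, 12 mm diameter, runs 60 mm out of its +x face, a black tapered dripper 16 mm out of its -x face. About 70 g. Lies level on any long side of the block, axis 11 mm above the board. 2 or 3 identical ones are present. Grasp the block across its 22 mm.
- tube3_tip (a point): The plain tube's free end of drip tube 3, on its axis, 80 mm from the block's centre along +x. Axes as the drip tube's.
- plug1_center (a point): Centre of a blanking plug's black plastic cap, on its axis; x points to the plain tip. The cap is a square block 30 mm long (x), 22 x 22 mm across; a plain rigid grey stub, 12 mm diameter, runs 50 mm out of its +x face; nothing on the other face. About 40 g. Lies level on any long side of the cap, axis 11 mm above the board. Both plugs are always present. Grasp the cap across its 22 mm.
- plug1_tip (a point): The free end of the stub of blanking plug 1, on its axis, 65 mm from the cap's centre along +x. Axes as the plug's.
- plug2_center (a point): Centre of a blanking plug's black plastic cap, on its axis; x points to the plain tip. The cap is a square block 30 mm long (x), 22 x 22 mm across; a plain rigid grey stub, 12 mm diameter, runs 50 mm out of its +x face; nothing on the other face. About 40 g. Lies level on any long side of the cap, axis 11 mm above the board. Both plugs are always present. Grasp the cap across its 22 mm.
- plug2_tip (a point): The free end of the stub of blanking plug 2, on its axis, 65 mm from the cap's centre along +x. Axes as the plug's.
- rocker (a joint): Seesaw rocker arm on the supply valve, along the manifold's y, pivot 46 mm above the work surface; range -0.3 to 0.3 rad. +0.3: round pad fully down = supply on; -0.3: square pad fully down = supply off. Stiff (about 3 N at a pad), it stays where it is left.
- square_pad (a point): Centre of the top of the rocker's square pad (28 x 28 mm), 50 mm from the pivot towards the outlets; moves with the arm, about 15 mm up and down from level (top 53 mm above the work surface when level, about 38 mm when fully down). Pressing it down shuts the supply.
- round_pad (a point): Centre of the top of the rocker's round pad (32 mm across), 50 mm from the pivot on the side away from the outlets; heights as for the square pad. Pressing it down turns the supply on.
- jar: closed black plastic screw jar, 60 mm across, 62 mm tall; bystander. Origin at its underside.
- hinge1: flat zinc butt hinge 60 x 46 x 7 mm; bystander. Origin at its underside.
- hinge2: flat zinc butt hinge 60 x 46 x 7 mm; bystander. Origin at its underside.
- bradawl: bradawl with green handle, 130 mm long, 28 mm high, lying; bystander. Origin at its underside.
- ratchet: chrome ratchet handle, 180 mm long, 32 mm high, lying; bystander. Origin at its underside.
There are look-alikes about, which are no part of the job. What is shaped like the part that bears tube1_center but blue is not meant. Leave any turquoise look-alike of the part that bears plug1_center alone.

How it is judged:
On the way, in this order (a step that is already met when the one before it is completed fails the run):
1. the rocker's square pad is fully down (supply shut) before the outlets are all filled (value of joint rocker below -0.24 rad), for 0.2 s.
2. every drip tube is fully home in an outlet and every other outlet has a plug fully home, with the supply still shut (((distance between tube1_tip and outlet1_seat below 0.004 m and angle between the x axis of tube1_tip and the x axis of outlet1_seat, either way round below 0.12 rad) or (distance between tube1_tip and outlet2_seat below 0.004 m and angle between the x axis of tube1_tip and the x axis of outlet2_seat, either way round below 0.12 rad) or (distance between tube1_tip and outlet3_seat below 0.004 m and angle between the x axis of tube1_tip and the x axis of outlet3_seat, either way round below 0.12 rad) or (distance between tube1_tip and outlet4_seat below 0.004 m and angle between the x axis of tube1_tip and the x axis of outlet4_seat, either way round below 0.12 rad)) and ((distance between tube2_tip and outlet1_seat below 0.004 m and angle between the x axis of tube2_tip and the x axis of outlet1_seat, either way round below 0.12 rad) or (distance between tube2_tip and outlet2_seat below 0.004 m and angle between the x axis of tube2_tip and the x axis of outlet2_seat, either way round below 0.12 rad) or (distance between tube2_tip and outlet3_seat below 0.004 m and angle between the x axis of tube2_tip and the x axis of outlet3_seat, either way round below 0.12 rad) or (distance between tube2_tip and outlet4_seat below 0.004 m and angle between the x axis of tube2_tip and the x axis of outlet4_seat, either way round below 0.12 rad)) and ((distance between tube3_tip and outlet1_seat below 0.004 m and angle between the x axis of tube3_tip and the x axis of outlet1_seat, either way round below 0.12 rad) or (distance between tube3_tip and outlet2_seat below 0.004 m and angle between the x axis of tube3_tip and the x axis of outlet2_seat, either way round below 0.12 rad) or (distance between tube3_tip and outlet3_seat below 0.004 m and angle between the x axis of tube3_tip and the x axis of outlet3_seat, either way round below 0.12 rad) or (distance between tube3_tip and outlet4_seat below 0.004 m and angle between the x axis of tube3_tip and the x axis of outlet4_seat, either way round below 0.12 rad)) and ((distance between tube1_tip and outlet1_seat below 0.004 m and angle between the x axis of tube1_tip and the x axis of outlet1_seat, either way round below 0.12 rad) or (distance between tube2_tip and outlet1_seat below 0.004 m and angle between the x axis of tube2_tip and the x axis of outlet1_seat, either way round below 0.12 rad) or (distance between tube3_tip and outlet1_seat below 0.004 m and angle between the x axis of tube3_tip and the x axis of outlet1_seat, either way round below 0.12 rad) or (distance between plug1_tip and outlet1_seat below 0.004 m and angle between the x axis of plug1_tip and the x axis of outlet1_seat, either way round below 0.12 rad) or (distance between plug2_tip and outlet1_seat below 0.004 m and angle between the x axis of plug2_tip and the x axis of outlet1_seat, either way round below 0.12 rad)) and ((distance between tube1_tip and outlet2_seat below 0.004 m and angle between the x axis of tube1_tip and the x axis of outlet2_seat, either way round below 0.12 rad) or (distance between tube2_tip and outlet2_seat below 0.004 m and angle between the x axis of tube2_tip and the x axis of outlet2_seat, either way round below 0.12 rad) or (distance between tube3_tip and outlet2_seat below 0.004 m and angle between the x axis of tube3_tip and the x axis of outlet2_seat, either way round below 0.12 rad) or (distance between plug1_tip and outlet2_seat below 0.004 m and angle between the x axis of plug1_tip and the x axis of outlet2_seat, either way round below 0.12 rad) or (distance between plug2_tip and outlet2_seat below 0.004 m and angle between the x axis of plug2_tip and the x axis of outlet2_seat, either way round below 0.12 rad)) and ((distance between tube1_tip and outlet3_seat below 0.004 m and angle between the x axis of tube1_tip and the x axis of outlet3_seat, either way round below 0.12 rad) or (distance between tube2_tip and outlet3_seat below 0.004 m and angle between the x axis of tube2_tip and the x axis of outlet3_seat, either way round below 0.12 rad) or (distance between tube3_tip and outlet3_seat below 0.004 m and angle between the x axis of tube3_tip and the x axis of outlet3_seat, either way round below 0.12 rad) or (distance between plug1_tip and outlet3_seat below 0.004 m and angle between the x axis of plug1_tip and the x axis of outlet3_seat, either way round below 0.12 rad) or (distance between plug2_tip and outlet3_seat below 0.004 m and angle between the x axis of plug2_tip and the x axis of outlet3_seat, either way round below 0.12 rad)) and ((distance between tube1_tip and outlet4_seat below 0.004 m and angle between the x axis of tube1_tip and the x axis of outlet4_seat, either way round below 0.12 rad) or (distance between tube2_tip and outlet4_seat below 0.004 m and angle between the x axis of tube2_tip and the x axis of outlet4_seat, either way round below 0.12 rad) or (distance between tube3_tip and outlet4_seat below 0.004 m and angle between the x axis of tube3_tip and the x axis of outlet4_seat, either way round below 0.12 rad) or (distance between plug1_tip and outlet4_seat below 0.004 m and angle between the x axis of plug1_tip and the x axis of outlet4_seat, either way round below 0.12 rad) or (distance between plug2_tip and outlet4_seat below 0.004 m and angle between the x axis of plug2_tip and the x axis of outlet4_seat, either way round below 0.12 rad)) and value of joint rocker below -0.15 rad), for 0.2 s.
3. the rocker's round pad is fully down (supply on) (value of joint rocker above 0.24 rad), for 0.2 s.
At the end, for the whole second after the job is handed in: Every drip tube present is home in an outlet and each of the four outlets holds a drip tube or a plug: its tip within 4 mm of the outlet's bottom, in line to 0.12 rad, released and at rest; the rocker stands at 0.24 rad or more (round pad down) (((distance between tube1_tip and outlet1_seat below 0.004 m and angle between the x axis of tube1_tip and the x axis of outlet1_seat, either way round below 0.12 rad) or (distance between tube1_tip and outlet2_seat below 0.004 m and angle between the x axis of tube1_tip and the x axis of outlet2_seat, either way round below 0.12 rad) or (distance between tube1_tip and outlet3_seat below 0.004 m and angle between the x axis of tube1_tip and the x axis of outlet3_seat, either way round below 0.12 rad) or (distance between tube1_tip and outlet4_seat below 0.004 m and angle between the x axis of tube1_tip and the x axis of outlet4_seat, either way round below 0.12 rad)) and ((distance between tube2_tip and outlet1_seat below 0.004 m and angle between the x axis of tube2_tip and the x axis of outlet1_seat, either way round below 0.12 rad) or (distance between tube2_tip and outlet2_seat below 0.004 m and angle between the x axis of tube2_tip and the x axis of outlet2_seat, either way round below 0.12 rad) or (distance between tube2_tip and outlet3_seat below 0.004 m and angle between the x axis of tube2_tip and the x axis of outlet3_seat, either way round below 0.12 rad) or (distance between tube2_tip and outlet4_seat below 0.004 m and angle between the x axis of tube2_tip and the x axis of outlet4_seat, either way round below 0.12 rad)) and ((distance between tube3_tip and outlet1_seat below 0.004 m and angle between the x axis of tube3_tip and the x axis of outlet1_seat, either way round below 0.12 rad) or (distance between tube3_tip and outlet2_seat below 0.004 m and angle between the x axis of tube3_tip and the x axis of outlet2_seat, either way round below 0.12 rad) or (distance between tube3_tip and outlet3_seat below 0.004 m and angle between the x axis of tube3_tip and the x axis of outlet3_seat, either way round below 0.12 rad) or (distance between tube3_tip and outlet4_seat below 0.004 m and angle between the x axis of tube3_tip and the x axis of outlet4_seat, either way round below 0.12 rad)) and ((distance between tube1_tip and outlet1_seat below 0.004 m and angle between the x axis of tube1_tip and the x axis of outlet1_seat, either way round below 0.12 rad) or (distance between tube2_tip and outlet1_seat below 0.004 m and angle between the x axis of tube2_tip and the x axis of outlet1_seat, either way round below 0.12 rad) or (distance between tube3_tip and outlet1_seat below 0.004 m and angle between the x axis of tube3_tip and the x axis of outlet1_seat, either way round below 0.12 rad) or (distance between plug1_tip and outlet1_seat below 0.004 m and angle between the x axis of plug1_tip and the x axis of outlet1_seat, either way round below 0.12 rad) or (distance between plug2_tip and outlet1_seat below 0.004 m and angle between the x axis of plug2_tip and the x axis of outlet1_seat, either way round below 0.12 rad)) and ((distance between tube1_tip and outlet2_seat below 0.004 m and angle between the x axis of tube1_tip and the x axis of outlet2_seat, either way round below 0.12 rad) or (distance between tube2_tip and outlet2_seat below 0.004 m and angle between the x axis of tube2_tip and the x axis of outlet2_seat, either way round below 0.12 rad) or (distance between tube3_tip and outlet2_seat below 0.004 m and angle between the x axis of tube3_tip and the x axis of outlet2_seat, either way round below 0.12 rad) or (distance between plug1_tip and outlet2_seat below 0.004 m and angle between the x axis of plug1_tip and the x axis of outlet2_seat, either way round below 0.12 rad) or (distance between plug2_tip and outlet2_seat below 0.004 m and angle between the x axis of plug2_tip and the x axis of outlet2_seat, either way round below 0.12 rad)) and ((distance between tube1_tip and outlet3_seat below 0.004 m and angle between the x axis of tube1_tip and the x axis of outlet3_seat, either way round below 0.12 rad) or (distance between tube2_tip and outlet3_seat below 0.004 m and angle between the x axis of tube2_tip and the x axis of outlet3_seat, either way round below 0.12 rad) or (distance between tube3_tip and outlet3_seat below 0.004 m and angle between the x axis of tube3_tip and the x axis of outlet3_seat, either way round below 0.12 rad) or (distance between plug1_tip and outlet3_seat below 0.004 m and angle between the x axis of plug1_tip and the x axis of outlet3_seat, either way round below 0.12 rad) or (distance between plug2_tip and outlet3_seat below 0.004 m and angle between the x axis of plug2_tip and the x axis of outlet3_seat, either way round below 0.12 rad)) and ((distance between tube1_tip and outlet4_seat below 0.004 m and angle between the x axis of tube1_tip and the x axis of outlet4_seat, either way round below 0.12 rad) or (distance between tube2_tip and outlet4_seat below 0.004 m and angle between the x axis of tube2_tip and the x axis of outlet4_seat, either way round below 0.12 rad) or (distance between tube3_tip and outlet4_seat below 0.004 m and angle between the x axis of tube3_tip and the x axis of outlet4_seat, either way round below 0.12 rad) or (distance between plug1_tip and outlet4_seat below 0.004 m and angle between the x axis of plug1_tip and the x axis of outlet4_seat, either way round below 0.12 rad) or (distance between plug2_tip and outlet4_seat below 0.004 m and angle between the x axis of plug2_tip and the x axis of outlet4_seat, either way round below 0.12 rad)) and value of joint rocker above 0.24 rad and linear speed of each of tube1, tube2, tube3, plug1, plug2 below 0.02 m/s); the robot touches nothing.
It fails at once if the jar is shoved more than 50 mm from its place (distance of jar from where it was at the start of the episode above 0.05 m).
It fails at once if the hinge1 is shoved more than 50 mm from its place (distance of hinge1 from where it was at the start of the episode above 0.05 m).
It fails at once if the hinge2 is shoved more than 50 mm from its place (distance of hinge2 from where it was at the start of the episode above 0.05 m).
It fails at once if the bradawl is shoved more than 50 mm from its place (distance of bradawl from where it was at the start of the episode above 0.05 m).
It fails at once if the ratchet is shoved more than 50 mm from its place (distance of ratchet from where it was at the start of the episode above 0.05 m).
Of tube1, tube2, tube3 only 2 to 3 are there at a start; the rules pass over those that are not, and their reading is None.
At some moment in a run one of tube1, tube2, tube3, plug1, plug2 may be knocked a few centimetres aside while the robot is not near it.
Once in a run the grip may slacken for a moment while it holds something.
It also fails if it takes over 184 s, if anything falls off the work surface, if the arm or the gripper's body presses on something with over 40 N, if the wrist force passes 120 N, or if a joint passes its speed limit or range.

## Working session

There is one attempt and no reset: what is moved stays moved. The work goes in short steps, Python scripts to look and compute and a tool call to move; the robot and the scene stay as the last step left them, time stands still between calls to the robot, and variables do not carry over. Pictures are saved under pics/ and viewed, at most 14 in all, crops included, and the job is handed in when it is done.

Besides the shell and the picture viewer there is one more tool, called after "Emit:" as name(argument=value, ...) on one line, values as JSON. jog_arm: Moves the arm, as the interface text tells. Its arguments: {"type":"object","properties":{"motion":{"type":"string"}},"required":["motion"]}

```bash
mkdir -p pics; cat > h.py <<'E'
import numpy as np, cv2
from bench import arm, viewer, job
def grab(n,save=None):
    f=viewer.grab_frame(n)
    if save: cv2.imwrite(f'pics/{save}.png',f['color'][:,:,::-1])
    return f
def cloud(f):
    d=f['depth']; v,u=np.mgrid[:d.shape[0],:d.shape[1]]
    c=np.stack([(u-f['cx'])/f['fx']*d,(v-f['cy'])/f['fy']*d,d],-1)
    w=(c-f['t'])@f['R']; w[d==0]=np.nan
    return w
E
python3 - <<'E'
from h import *
for n in ['top','scene']:
    f=grab(n,n+'0'); w=cloud(f); np.savez(n+'0.npz',w=w,c=f['color'])
    print(n,f['fx'],f['t'],-f['R'].T@f['t'],f['R'][2])
o=arm.get_obs();print(o); print(arm.finger_overhang)
E
```

```text
top 368.9835953099637 [-0.02716383  0.49935896  0.88210104] [ 0.30851002 -0.01002921  0.96587808] [ 0.20510475  0.01596103 -0.97860988]
scene 399.15361939160846 [ 0.03419197 -0.20949984  1.65536532] [1.5034242  0.03985742 0.72347819] [-0.83843057 -0.03873029 -0.54363052]
{'time': 0.1, 'joint_positions': array([-0.90579537,  0.50173912, -0.42681726,  1.5512895 ,  0.22081358,
        1.13830494, -0.21031239]), 'joint_vel': array([-0.00041772, -0.00238432,  0.00067551, -0.00118793,  0.00066032,
       -0.00066175, -0.00020096]), 'tau': array([-1.22013348e-02, -5.67874038e+01, -5.83913416e+00, -2.79915512e+01,
       -6.90070773e-02,  2.40489549e-02,  1.99856635e-05]), 'eef_pos': array([0.25400849, 0.59768178, 0.23681559]), 'eef_rot': array([-6.26772224e-01, -3.07803560e+00,  2.57590089e-03]), 'ft_force': array([ 0.47036633, -0.60236146,  0.32841151]), 'torque': array([-0.00635861, -0.02398193,  0.01574072]), 'grip_force': 0.0, 'grip_width': 1.003446664023623}
0.011
```

View pics/top0.png

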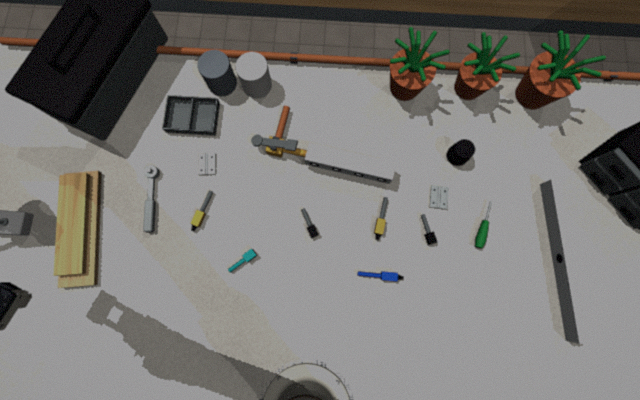

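View pics/scene0.png

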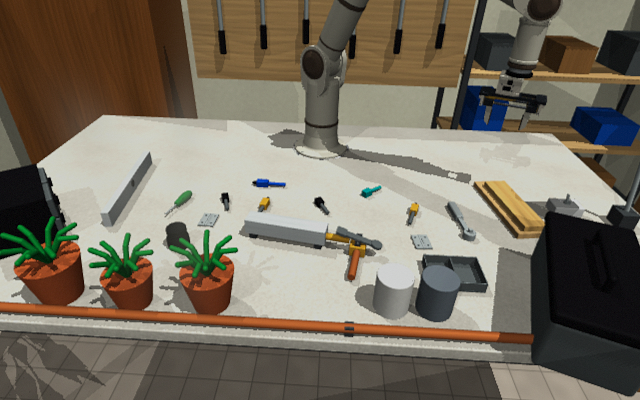

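```bash
cat >> h.py <<'E'
def comps(w,c,zmin=.004,zmax=.2,amin=20):
    m=((w[...,2]>zmin)&(w[...,2]<zmax)).astype(np.uint8)
    n,l,s,ce=cv2.connectedComponentsWithStats(m)
    return [(l==i,s[i],ce[i]) for i in range(1,n) if s[i][4]>amin]
E
python3 - <<'E'
from h import *
z=np.load('top0.npz');w,c=z['w'],z['c']
b=w[...,2][250:300,300:350];print('board z',np.nanmedian(b))
for m,s,ce in comps(w,c,.005):
    p=w[m]
    if s[4]>1500: continue
    mu=p.mean(0);e,v=np.linalg.eigh(np.cov(p[:,:2].T));a=v[:,1]
    q=(p[:,:2]-mu[:2])@v
    print(ce.round(),s[4],mu.round(3),'top',np.percentile(p[:,2],95).round(3),'ext',np.ptp(q,axis=0).round(3),'yaw',np.degrees(np.arctan2(a[1],a[0])).round(1),c[m].mean(0).round())
# manifold + rocker
for r in range(130,200,6): print(r,[int(1000*w[r,cc,2]) if w[r,cc,2]==w[r,cc,2] else -1 for cc in range(246,402,6)])
im=cv2.resize(c[90:250,185:445],None,fx=3,fy=3,interpolation=cv2.INTER_CUBIC)[:,:,::-1]
cv2.imwrite('pics/crop1.png',im)
E
```

```text
board z -0.000345410680952631
[190. 114.] 838 [0.73 0.37 0.02] top 0.03 ext [0.11  0.148] yaw 85.5 [43. 45. 46.]
[460. 152.] 558 [ 0.656 -0.361  0.049] top 0.064 ext [0.057 0.057] yaw -160.5 [19. 18. 20.]
[206. 163.] 247 [0.596 0.312 0.006] top 0.009 ext [0.049 0.062] yaw -178.8 [145. 145. 146.]
[150. 199.] 666 [0.486 0.443 0.019] top 0.024 ext [0.034 0.18 ] yaw -173.7 [113. 115. 115.]
[439. 197.] 247 [ 0.543 -0.319  0.007] top 0.009 ext [0.05  0.063] yaw -178.4 [136. 140. 140.]
[200. 213.] 293 [0.458 0.306 0.017] top 0.023 ext [0.023 0.115] yaw 162.3 [104. 100.  64.]
[381. 220.] 276 [ 0.468 -0.164  0.018] top 0.024 ext [0.022 0.115] yaw 169.9 [109. 101.  66.]
[483. 231.] 324 [ 0.456 -0.426  0.021] top 0.027 ext [0.026 0.129] yaw 162.7 [47. 96. 60.]
[309. 225.] 188 [0.445 0.02  0.018] top 0.024 ext [0.022 0.08 ] yaw -153.0 [54. 54. 55.]
[ 15. 223.] 740 [0.4   0.773 0.03 ] top 0.04 ext [0.079 0.085] yaw 70.0 [81. 81. 80.]
[428. 232.] 210 [ 0.446 -0.288  0.018] top 0.024 ext [0.023 0.079] yaw -161.8 [49. 50. 51.]
[244. 259.] 205 [0.345 0.181 0.018] top 0.024 ext [0.022 0.079] yaw 130.1
[... 561 characters left out ...]
9, 63, 60, 61, 59, -1, 0, 0, 1, -1, 0]
160 [0, 2, 0, 2, 1, -2, 3, 0, 3, 1, 57, 61, 61, 62, 61, 64, 60, 65, 61, 62, 63, 62, 63, 65, -1, 0]
166 [0, 1, -3, 0, 0, 0, -1, 0, 0, 0, 1, -3, 32, 41, 53, 60, 63, 63, 61, 60, 63, 58, 60, 64, 62, 0]
172 [1, 0, 0, -1, -2, 2, -3, -1, -1, 0, -1, 1, 0, 0, 0, 0, 24, 38, 48, 60, 61, 61, 62, 62, 62, 0]
178 [0, 0, 0, 0, 0, 2, 0, -2, 0, -1, 2, 1, 0, -1, 0, 0, 0, -2, -1, -1, 21, 35, 49, 57, 63, -2]
184 [2, -1, 0, -1, -1, 0, 0, -1, -1, -3, 0, 1, 0, 0, -1, 1, 1, -3, 0, 1, 0, 0, 1, 3, 1, -2]
190 [-3, -2, 0, 0, 0, 0, 0, 0, 0, 1, 1, 0, 0, 1, 0, 0, 1, 0, 0, 1, -1, 0, 0, 1, 0, 0]
196 [0, 0, 0, 0, 3, 0, -2, -2, -2, 0, -1, 0, 0, -3, -2, -2, -2, 0, -1, 1, 0, 0, 0, -1, 1, 3]
```

View pics/crop1.png

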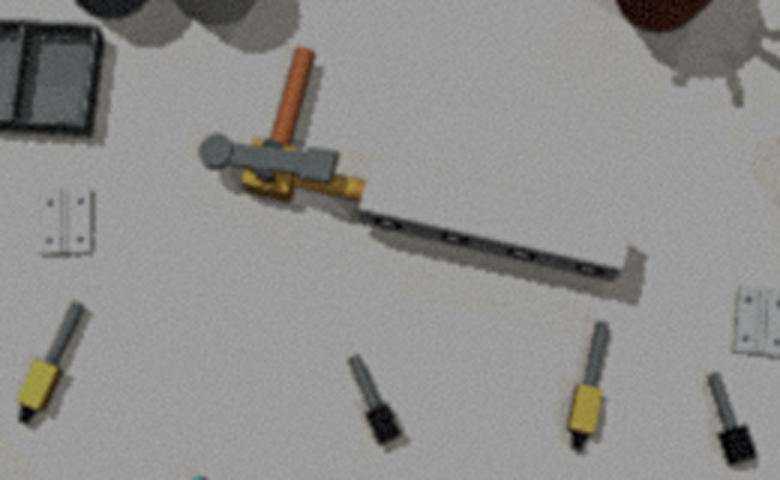

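```bash
cat >> h.py <<'E'
from scipy.spatial.transform import Rotation as Ro
def go(p,yaw,o=None):
    """world target TCP p, tool-x world yaw (deg, mod 180) -> tx ty tz spin"""
    o=o or arm.get_obs(); R=Ro.from_rotvec(o['eef_rot']).as_matrix()
    cur=np.degrees(np.arctan2(R[1,0],R[0,0])); d=(yaw-cur+90)%180-90
    print('shift',(R.T@(np.array(p)-o['eef_pos'])).round(4),'spin',round(-d,1),'| cur',o['eef_pos'].round(4),round(cur,1),'tilt',R[:,2].round(3),'q7',o['joint_positions'][6].round(2))
def ray(f,uv,z):
    d=np.array([(uv[0]-f['cx'])/f['fx'],(uv[1]-f['cy'])/f['fy'],1])@f['R']; c=-f['R'].T@f['t']
    return c+d*(z-c[2])/d[2]
E
python3 - <<'E'
from h import *
z=np.load('top0.npz');w,c=z['w'],z['c']
f=grab('top')
ms=[ray(f,u,.04) for u in [(314,164.3),(336,169.7),(358.7,174.7),(381,179.7)]]
print(np.round(ms,3)); d=ms[0]-ms[3]; print('row len',np.linalg.norm(d)/3,'yaw',np.degrees(np.arctan2(-d[0],d[1])))
m=np.zeros(w.shape[:2],bool);m[140:195,290:400]=1
p=w[m&(w[...,2]>.055)&(w[...,2]<.066)]
print('rect',cv2.minAreaRect(p[:,:2].astype(np.float32)))
z2=np.load('scene0.npz')['w'].reshape(-1,3)
q=z2[(z2[:,2]>.056)&(z2[:,2]<.066)&(z2[:,1]<.13)&(z2[:,1]>-.3)&(z2[:,0]>.5)&(z2[:,0]<.68)]
q=q[np.abs(q[:,:2]-np.median(q[:,:2],0))[:,0]<.09]
print('rect scene',cv2.minAreaRect(q[:,:2].astype(np.float32)),len(q))
for n,u in dict(sq=(301.5,144.5),rd=(256.5,140.5)).items():
    print(n,w[int(u[1])-2:int(u[1])+3,int(u[0])-2:int(u[0])+3].reshape(-1,3).mean(0).round(3))
for mm,s,ce in comps(w,c,.005):
    if tuple(ce.round()) in [(200,213),(381,220),(309,225),(428,232)]:
        pp=w[mm]; b=pp[pp[:,2]>.019]; b=b[np.abs(b-np.median(b,0)).max(1)<.03]; r=cv2.minAreaRect(b[:,:2].astype(np.float32)); print(ce.round(),b.mean(0).round(3),len(b),r)
E
```

```text
[[ 0.601  0.018  0.04 ]
 [ 0.59  -0.04   0.04 ]
 [ 0.58  -0.1    0.04 ]
 [ 0.571 -0.158  0.04 ]]
row len 0.059629608966017794 yaw -9.84713412070891
rect ((0.6142773628234863, -0.050475284457206726), (0.2783626317977905, 0.05130375176668167), 79.85167694091797)
rect scene ((0.6196843385696411, -0.03895440697669983), (0.3048383295536041, 0.053502097725868225), 79.49139404296875) 1089
sq [0.67  0.059 0.   ]
rd [0.659 0.176 0.04 ]
[200. 213.] [0.443 0.313 0.022] 117 ((0.44153642654418945, 0.3125806450843811), (0.022162770852446556, 0.04410353675484657), 73.49736022949219)
[381. 220.] [ 0.453 -0.162  0.022] 132 ((0.452250599861145, -0.16209016740322113), (0.022119980305433273, 0.05870109423995018), 80.0632553100586)
[309. 225.] [0.429 0.011 0.022] 94 ((0.42903655767440796, 0.011405615136027336), (0.029275313019752502, 0.021759742870926857), 29.41482162475586)
[428. 232.] [ 0.431 -0.294  0.022] 101 ((0.4361017644405365, -0.29274076223373413), (0.040315575897693634, 0.02295614220201969), 19.285520553588867)
```

```bash
python3 - <<'E'
from h import *
z=np.load('top0.npz');w=z['w']
print(w[142:147:2,288:297:2].round(3).tolist())
go((.642,.082,.2),-10)
E
```

```text
[[[nan, nan, nan], [0.65, 0.083, 0.063], [0.649, 0.077, 0.067], [0.65, 0.073, 0.065], [0.65, 0.067, 0.065]], [[0.644, 0.088, 0.063], [0.644, 0.083, 0.064], [0.644, 0.077, 0.065], [0.643, 0.072, 0.069], [0.644, 0.067, 0.067]], [[0.639, 0.087, 0.063], [0.639, 0.082, 0.065], [0.638, 0.077, 0.067], [0.638, 0.071, 0.068], [0.639, 0.066, 0.067]]]
shift [-0.5588 -0.323   0.0373] spin -13.0 | cur [0.254  0.5978 0.2369] 157.0 tilt [-0.001 -0.001 -1.   ] q7 -0.21
```

Emit:
jog_arm(motion="0 -0.559 -0.325 0.037 -13; 0 -0.559 -0.325 0.037 -13; 0 -0.559 -0.325 0.037 -13; 0 -0.559 -0.325 0.037 -13; 0 -0.559 -0.325 0.037 -13; 0 -0.559 -0.325 0.037 -13; 0 -0.559 -0.325 0.037 -13; 0 -0.559 -0.325 0.037 -13; 0 -0.559 -0.325 0.037 -13; 0 -0.559 -0.325 0.037 -13; 0 -0.559 -0.325 0.037 -13; 0 -0.559 -0.325 0.037 -13; 0 -0.559 -0.325 0.037 -13; 0 -0.559 -0.325 0.037 -13; 0 -0.559 -0.325 0.037 -13; 0 -0.559 -0.325 0.037 -13; 0 -0.559 -0.325 0.037 -13; 0 -0.559 -0.325 0.037 -13; 0 -0.559 -0.325 0.037 -13")

```text
time: 2.05
eef_pos: [0.6412, 0.0817, 0.201]
eef_rot: [0.271, 3.13, 0.0]
ft_force: [-0.6, -0.4, 0.3]
grip_width: 0.006
grip_force: 0.0
```

```bash
python3 - <<'E'
from h import *
f=grab('wrist','w1'); w=cloud(f); np.savez('w1.npz',w=w,c=f['color'])
print(-f['R'].T@f['t'],f['R'][2],f['fx'])
go((.642,.08,.08),-10)
E
```

```text
[0.55984677 0.0960316  0.34809057] [ 0.29566867 -0.0520184  -0.95387322] 276.67748679412955
shift [-0.0008 -0.0012  0.121 ] spin 0.1 | cur [0.6413 0.0813 0.201 ] 170.1 tilt [ 0.  0. -1.] q7 1.11
```

View pics/w1.png

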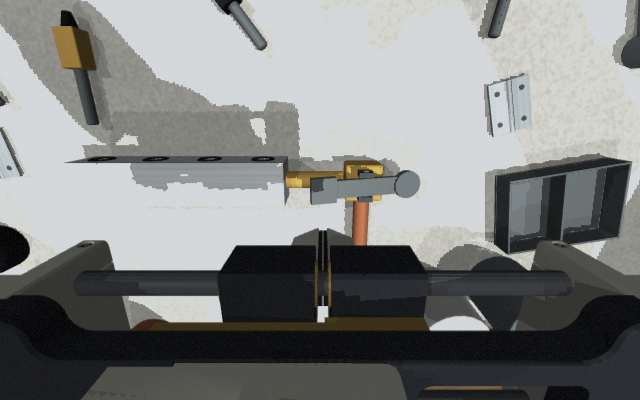

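```bash
python3 - <<'E'
from h import *
z=np.load('w1.npz');w,c=z['w'],z['c']
p=w[182:199,312:334].reshape(-1,3);print('sq',np.nanmedian(p,0).round(3));p=w[178:190,400:412].reshape(-1,3);print('rd',np.nanmedian(p,0).round(3))
m=(w[...,2]>.058)&(w[...,2]<.066)&(np.arange(640)[None]<290)&(w[...,0]<.7)&(w[...,0]>.5)
q=w[m];q=q[q[:,1]<.045];print(cv2.minAreaRect(q[:,:2].astype(np.float32)),len(q),np.median(q[:,2]))
E
```

```text
sq [0.641 0.082 0.066]
rd [0.657 0.176 0.04 ]
((0.6089387536048889, -0.07204285264015198), (0.23085546493530273, 0.04789305478334427), 80.09815216064453) 9445 0.062042959816230286
```

Emit:
jog_arm(motion="0 0 0 0.05 0; 0 0 0 0.10 0; 0 0 0 0.12 0; 0 0 0 0.13 0; 0 0 0 0.14 0; 0 0 0 0.145 0; 0 0 0 0.15 0; 0 0 0 0.15 0")

```text
time: 2.9
eef_pos: [0.6422, 0.0809, 0.0511]
eef_rot: [0.274, 3.128, 0.001]
ft_force: [-0.6, -0.6, 0.1]
grip_width: 0.007
grip_force: 0.0
```

Emit:
jog_arm(motion="0 0 0 0.003 0; 0 0 0 0.006 0; 0 0 0 0.008 0; 0 0 0 0.008 0; 0 0 0 0.008 0")

```text
time: 3.4
eef_pos: [0.643, 0.0811, 0.0492]
eef_rot: [0.274, 3.126, -0.0]
ft_force: [-15.3, -1.9, 38.5]
grip_width: 0.002
grip_force: 19.3
```

```bash
python3 - <<'E'
from h import *
o=arm.get_obs();print(o['ft_force'])
f=grab('top','top1'); w=cloud(f)
for n,u in dict(sq=(292,144),rd=(256,138),rd2=(256,142)).items(): print(n,w[u[1]-2:u[1]+3,u[0]-2:u[0]+3].reshape(-1,3).round(3)[::6].tolist())
cv2.imwrite('pics/crop2.png',cv2.resize(f['color'][110:190,225:345],None,fx=5,fy=5,interpolation=2)[:,:,::-1])
E
```

```text
[-15.31697257  -1.9403217   38.54973071]
sq [[0.41, 0.018, 0.697], [0.409, 0.017, 0.699], [0.407, 0.016, 0.701], [0.406, 0.015, 0.703], [0.405, 0.014, 0.704]]
rd [[0.628, 0.161, 0.146], [0.625, 0.157, 0.149], [0.624, 0.155, 0.146], [0.62, 0.152, 0.148], [0.621, 0.151, 0.14]]
rd2 [[0.62, 0.16, 0.142], [0.626, 0.162, 0.12], [0.628, 0.162, 0.107], [0.665, 0.18, 0.001], [0.662, 0.177, 0.001]]
```

View pics/crop2.png

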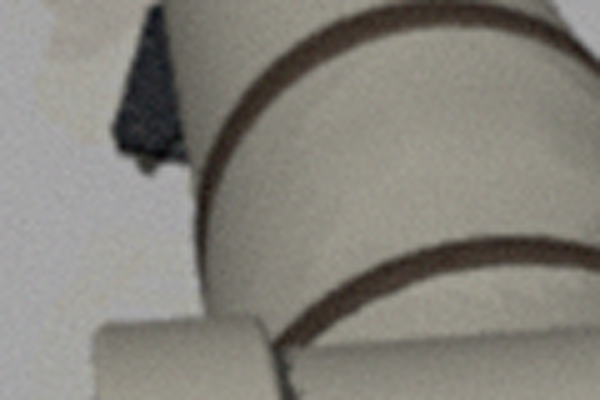

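```bash
python3 - <<'E'
from h import *
go((.429,.011,.2),28)
E
```

```text
shift [ 0.1981 -0.1062 -0.1515] spin -38.0 | cur [0.643  0.0811 0.0492] 170.0 tilt [ 0.003 -0.    -1.   ] q7 1.06
```

Emit:
jog_arm(motion="0.5 0 0 -0.05 0; 0.5 0 0 -0.1 0; 0.5 0.198 -0.106 -0.158 0; 0.5 0.198 -0.106 -0.158 0; 0.5 0.198 -0.106 -0.158 0; 0.5 0.198 -0.106 -0.158 0; 0.5 0.198 -0.106 -0.158 0; 0.5 0.198 -0.106 -0.158 0; 0.5 0.198 -0.106 -0.158 0; 0.5 0.198 -0.106 -0.158 0")

```text
time: 4.45
eef_pos: [0.4298, 0.0112, 0.2012]
eef_rot: [0.273, 3.127, 0.001]
ft_force: [0.5, 0.1, -0.1]
grip_width: 0.504
grip_force: 0.0
```

```bash
python3 - <<'E'
from h import *
f=grab('wrist','w2'); w=cloud(f); np.savez('w2.npz',w=w,c=f['color'],K=[f['fx'],f['fy'],f['cx'],f['cy']],R=f['R'],t=f['t'])
go((.429,.011,.1),28)
E
```

```text
shift [ 0.0006 -0.0004  0.1009] spin -38.0 | cur [0.4296 0.0112 0.2009] 170.0 tilt [ 0.001  0.001 -1.   ] q7 1.26
```

View pics/w2.png

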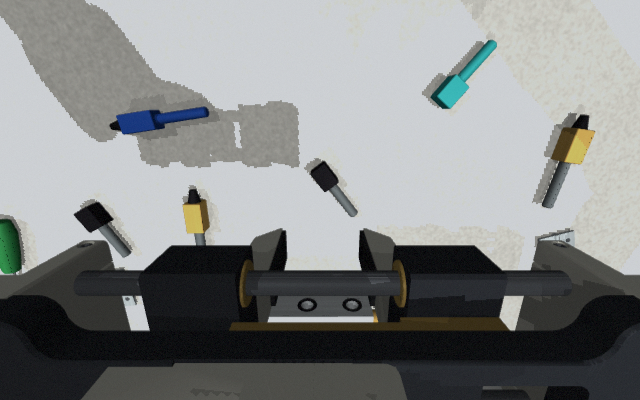

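```bash
python3 - <<'E'
from h import *
d=np.load('w2.npz');w,c=d['w'],d['c']; fx,fy,cx,cy=d['K'];f=dict(fx=fx,fy=fy,cx=cx,cy=cy,R=d['R'],t=d['t'])
g=c[296:312,290:370].mean(2)
for x0,x1 in((293,322),(338,366)):
    s=c[294:313,x0:x1].max(2)<75; v,u=np.nonzero(s); u=u+x0;v=v+294
    cen=((u.min()+u.max())/2,(v.min()+v.max())/2); p=w[v,u]
    print(cen,u.mean(),v.mean(),len(u),u.min(),u.max(),v.min(),v.max(),'ray',ray(f,cen,.04).round(4),'depthmed',np.nanmedian(p,0).round(4))
fp=w[296:312,325:336].reshape(-1,3);print('face',np.nanmean(fp,0))
m=(w[...,2]>.006)&(w[...,2]<.03)
n,l,s,ce=cv2.connectedComponentsWithStats(m.astype(np.uint8))
for i in range(1,n):
    if 80<s[i][4]<4000:
        p=w[l==i];b=p[p[:,2]>.0195]
        if len(b)<20: continue
        r=cv2.minAreaRect(b[:,:2].astype(np.float32));q=p[:,:2];e,v=np.linalg.eigh(np.cov(q.T));a=v[:,1]
        print(ce[i].round(),b.mean(0).round(3),np.round(r[0],3),np.round(r[1],3),round(r[2],1),'yawfull',round(np.degrees(np.arctan2(a[1],a[0]))%180,1))
E
```

```text
(np.float64(307.0), np.float64(303.0)) 306.86516853932585 301.8426966292135 267 293 321 294 312 ray [ 0.5885 -0.0375  0.04  ] depthmed [ 0.5896 -0.0343  0.0449]
(np.float64(351.5), np.float64(303.0)) 351.81140350877195 301.9035087719298 228 338 365 294 312 ray [0.5988 0.0209 0.04  ] depthmed [0.5996 0.0235 0.0459]
face [ 0.59612006 -0.00768336  0.03793657]
[461.  78.] [0.356 0.17  0.022] [0.356 0.17 ] [0.022 0.03 ] 40.5 yawfull 130.5
[154. 119.] [ 0.326 -0.186  0.022] [ 0.326 -0.187] [0.041 0.022] 88.0 yawfull 88.4
[569. 155.] [0.442 0.314 0.022] [0.442 0.314] [0.024 0.04 ] 72.0 yawfull 162.6
[332. 186.] [0.428 0.014 0.022] [0.428 0.014] [0.03  0.022] 27.4 yawfull 27.1
[196. 216.] [ 0.451 -0.159  0.022] [ 0.451 -0.159] [0.022 0.039] 80.9 yawfull 170.4
[101. 226.] [ 0.429 -0.291  0.022] [ 0.429 -0.292] [0.03  0.024] 19.6 yawfull 17.5
[  9. 248.] [ 0.455 -0.419  0.023] [ 0.451 -0.417] [0.015 0.074] 62.5 yawfull 159.8
[322. 297.] [ 0.594 -0.019  0.026] [ 0.594 -0.018] [0.125 0.003] 80.3 yawfull 80.2
```

Emit:
jog_arm(motion="0.5 0.002 0.0025 0.04 -8; 0.5 0.002 0.0025 0.08 -16; 0.5 0.002 0.0025 0.12 -24; 0.5 0.002 0.0025 0.14 -32; 0.5 0.002 0.0025 0.16 -37; 0.5 0.002 0.0025 0.185 -37; 0.5 0.002 0.0025 0.186 -37; 0.5 0.002 0.0025 0.186 -37; 0.1 0.002 0.0025 0.186 -37; 0.1 0.002 0.0025 0.186 -37; 0.1 0.002 0.0025 0.186 -37; 0.1 0.002 0.0025 0.186 -37; 0.1 0.002 0.0025 0.186 -37; 0.1 0.002 0.0025 0.186 -37")

```text
time: 5.9
eef_pos: [0.4271, 0.0133, 0.0154]
eef_rot: [-0.732, 3.054, -0.001]
ft_force: [-0.3, -0.6, 6.2]
grip_width: 0.236
grip_force: 30.0
```

```bash
cat >> h.py <<'E'
YAW=-9.9; ax=np.array([np.cos(np.radians(YAW)),np.sin(np.radians(YAW)),0]); ay=np.array([-ax[1],ax[0],0])
FC=np.array([.6089,-.0720,0])-.024*ax
def mouth(k): return FC+ay*{'A':.09,'B':.03,'C':-.03,'D':-.09}[k]
def pre(k,half,ztcp,gap=.02):
    """TCP target with tip gap before mouth; half = centre-to-tip; ztcp for axis at 40"""
    p=mouth(k)-ax*(half+gap); p[2]=ztcp; print(k,p.round(4)); go(p,YAW)
E
python3 - <<'E'
from h import *
pre('B',.065,arm.get_obs()['eef_pos'][2]+.029)
E
```

```text
B [ 0.5067 -0.0237  0.0444]
shift [-0.0542 -0.0691 -0.0289] spin 36.9 | cur [0.4271 0.0133 0.0154] -153.0 tilt [ 0.001 -0.    -1.   ] q7 1.64
```

Emit:
jog_arm(motion="0.1 0 0 -0.03 0; 0.1 -0.01 -0.02 -0.05 8; 0.1 -0.02 -0.04 -0.05 16; 0.1 -0.04 -0.055 -0.045 24; 0.1 -0.054 -0.069 -0.035 32; 0.1 -0.054 -0.069 -0.029 37; 0.1 -0.054 -0.069 -0.029 37; 0.1 -0.054 -0.069 -0.029 37; 0.1 -0.054 -0.069 -0.029 37")

```text
time: 6.8
eef_pos: [0.5056, -0.0233, 0.044]
eef_rot: [-0.271, -3.13, -0.0]
ft_force: [0.5, -0.2, 0.2]
grip_width: 0.236
grip_force: 30.0
```

```bash
python3 - <<'E'
from h import *
pre('B',.065,.0444)
f=grab('wrist','w3'); w=cloud(f)
cv2.imwrite('pics/w3c.png',cv2.resize(f['color'][180:330,200:440],None,fx=3,fy=3,interpolation=2)[:,:,::-1])
E
```

```text
B [ 0.5067 -0.0237  0.0444]
shift [-0.0011 -0.0002 -0.0004] spin 0.0 | cur [ 0.5056 -0.0233  0.044 ] 170.1 tilt [-0.  0. -1.] q7 1.25
```

View pics/w3c.png

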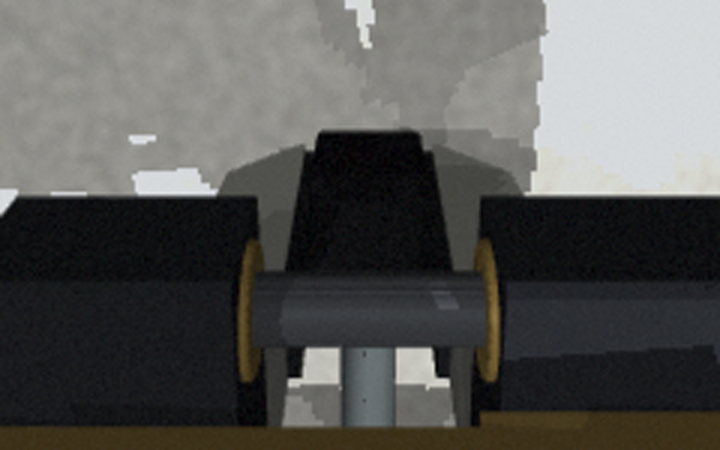

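Emit:
jog_arm(motion="0.1 -0.008 0 0 0; 0.1 -0.015 0 0 0; 0.1 -0.02 0 0 0; 0.1 -0.024 0 0 0; 0.1 -0.028 0 0 0; 0.1 -0.032 0 0 0; 0.1 -0.036 0 0 0; 0.1 -0.036 0 0 0")

```text
time: 7.65
eef_pos: [0.5423, -0.03, 0.0438]
eef_rot: [0.274, 3.129, 0.0]
ft_force: [-0.0, 0.5, -0.3]
grip_width: 0.237
grip_force: 30.0
```

Emit:
jog_arm(motion="0.1 -0.004 0 0 0; 0.1 -0.008 0 0 0; 0.1 -0.012 0 0 0; 0.1 -0.015 0 0 0; 0.1 -0.018 0 0 0; 0.1 -0.020 0 0 0; 0.1 -0.022 0 0 0; 0.1 -0.022 0 0 0")

```text
time: 8.45
eef_pos: [0.5587, -0.0327, 0.0429]
eef_rot: [-0.272, -3.121, 0.0]
ft_force: [-9.7, 2.5, 8.1]
grip_width: 0.237
grip_force: 30.0
```

Emit:
jog_arm(motion="0.1 -0.002 0 0.001 0; 0.1 -0.004 0 0.001 0; 0.1 -0.005 0 0.001 0; 0.1 -0.005 0 0.001 0")

```text
time: 8.85
eef_pos: [0.5604, -0.033, 0.0412]
eef_rot: [-0.271, -3.115, 0.001]
ft_force: [-16.9, 4.4, 12.4]
grip_width: 0.236
grip_force: 30.0
```

Emit:
jog_arm(motion="0.1 -0.002 0 -0.001 0; 0.1 -0.004 0 -0.001 0; 0.1 -0.004 0 -0.001 0")

```text
time: 9.15
eef_pos: [0.5609, -0.0331, 0.041]
eef_rot: [-0.27, -3.108, 0.001]
ft_force: [-22.3, 5.8, 12.8]
grip_width: 0.237
grip_force: 30.0
```

```bash
python3 - <<'E'
from h import *
o=arm.get_obs(); p=o['eef_pos']; print(o['ft_force'],'dist to face along ax',(FC-p)@ax, 'lat',(p-mouth('B'))@ay)
E
```

```text
[-22.26325692   5.77681185  12.78266541] dist to face along ax 0.030001750407983484 lat 4.6514472728415544e-05
```

Emit:
jog_arm(motion="0.1 0.009 0 0 0; 0.5 0.009 0 0 0; 0.5 0.009 0 0 0; 0.5 0.009 0 0 0; 0.5 0.009 0 0 0; 0.5 0.012 0 -0.04 0; 0.5 0.05 0 -0.08 0; 0.5 0.08 0 -0.12 0; 0.5 0.12 0 -0.16 0; 0.5 0.12 0 -0.16 0")

```text
time: 10.15
eef_pos: [0.4532, -0.0139, 0.2073]
eef_rot: [0.273, 3.125, -0.001]
ft_force: [2.1, -0.3, 0.8]
grip_width: 0.501
grip_force: 0.0
```

```bash
cat >> h.py <<'E'
def blocks(f,w=None):
    w=cloud(f) if w is None else w; c=f['color']
    m=(w[...,2]>.006)&(w[...,2]<.03)&(w[...,0]>.25)&(w[...,0]<.9)
    n,l,s,ce=cv2.connectedComponentsWithStats(m.astype(np.uint8))
    for i in range(1,n):
        if 80<s[i][4]<4000:
            p=w[l==i];k=p[:,2]>.0195;b=p[k]
            if len(b)<20: continue
            r=cv2.minAreaRect(b[:,:2].astype(np.float32));e,v=np.linalg.eigh(np.cov(p[:,:2].T));a=v[:,1]
            print(ce[i].round(),b.mean(0).round(3),np.round(r[0],3),np.round(r[1],3),'yaw',round(np.degrees(np.arctan2(a[1],a[0]))%180,1),c[l==i][k].mean(0).round())
E
python3 - <<'E'
from h import *
f=grab('wrist','w4'); w=cloud(f); blocks(f,w)
go((.451,-.159,.015),-9.6)
E
```

```text
[482.  52.] [0.356 0.17  0.022] [0.356 0.17 ] [0.022 0.03 ] yaw 130.7 [ 52. 167. 167.]
[170.  94.] [ 0.326 -0.186  0.022] [ 0.326 -0.187] [0.041 0.022] yaw 88.5 [ 26.  55. 120.]
[589. 131.] [0.442 0.314 0.022] [0.442 0.314] [0.024 0.04 ] yaw 162.6 [186. 158.  82.]
[212. 202.] [ 0.451 -0.159  0.022] [ 0.451 -0.16 ] [0.022 0.039] yaw 169.7 [193. 171.  88.]
[115. 205.] [ 0.429 -0.291  0.022] [ 0.429 -0.291] [0.03  0.024] yaw 17.6 [24. 24. 27.]
[ 19. 226.] [ 0.445 -0.419  0.024] [ 0.449 -0.421] [0.023 0.075] yaw 162.4 [ 44. 126.  67.]
shift [-0.0216 -0.1432  0.1922] spin -0.4 | cur [ 0.4536 -0.0141  0.2071] 170.0 tilt [ 0.005 -0.001 -1.   ] q7 1.32
```

View pics/w4.png

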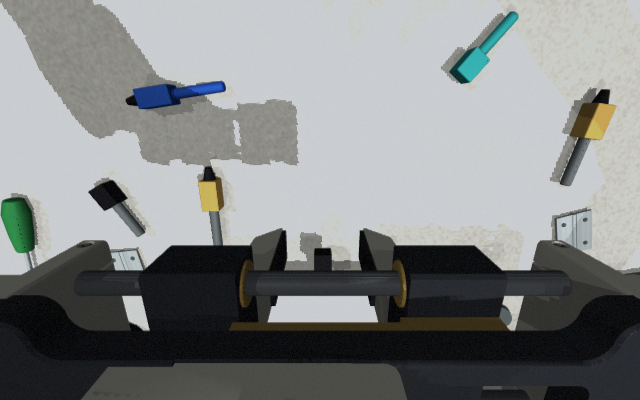

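Emit:
jog_arm(motion="0.5 -0.022 -0.05 0.02 0; 0.5 -0.022 -0.1 0.04 0; 0.5 -0.022 -0.143 0.06 0; 0.5 -0.022 -0.143 0.11 0; 0.5 -0.022 -0.143 0.15 0; 0.5 -0.022 -0.143 0.18 0; 0.5 -0.022 -0.143 0.192 0; 0.5 -0.022 -0.143 0.192 0; 0.1 -0.022 -0.143 0.192 0; 0.1 -0.022 -0.143 0.192 0; 0.1 -0.022 -0.143 0.192 0; 0.1 -0.022 -0.143 0.192 0; 0.1 -0.022 -0.143 0.192 0; 0.1 -0.022 -0.143 0.192 0")

```text
time: 11.6
eef_pos: [0.4506, -0.159, 0.0116]
eef_rot: [-0.274, -3.129, -0.0]
ft_force: [0.2, -0.5, -1.2]
grip_width: 0.236
grip_force: 30.0
```

```bash
python3 - <<'E'
from h import *
pre('C',.080,arm.get_obs()['eef_pos'][2]+.029)
f=grab('top');w=cloud(f)
m=(w[...,2]>.03)&(w[...,2]<.058)&(w[...,1]<.0)&(w[...,1]>-.07)&(w[...,0]>.5)&(w[...,0]<.585); p=w[m]
if len(p): print(len(p),'plug1 back along ax from face',((FC-p)@ax).max(),np.median((p-mouth('B'))@ay))
m=(w[...,2]>.03)&(w[...,2]<.08)&(w[...,1]>.05)&(w[...,1]<.2)&(w[...,0]>.6)&(w[...,0]<.7);p=w[m]
s=(p-FC)@ay
for a in range(120,270,15):
    k=(s*1000>a)&(s*1000<a+15)
    if k.any(): print(a,k.sum(),np.median(p[k,2]).round(3))
E
```

```text
C [ 0.4816 -0.0802  0.0406]
shift [-0.0168  0.0829 -0.029 ] spin -0.1 | cur [ 0.4506 -0.159   0.0116] 170.0 tilt [-0.  0. -1.] q7 1.57
125 plug1 back along ax from face 0.04606533102865285 -0.0019550697523296945
120 29 0.041
135 57 0.041
150 67 0.04
165 54 0.042
180 92 0.042
195 98 0.05
210 79 0.053
225 53 0.06
240 75 0.066
255 34 0.07
```

Emit:
jog_arm(motion="0.1 0 0 -0.029 0; 0.1 0 0.03 -0.029 0; 0.1 -0.01 0.06 -0.029 0; 0.1 -0.017 0.083 -0.029 0; 0.1 -0.017 0.083 -0.029 0; 0.1 -0.017 0.083 -0.029 0; 0.1 -0.025 0.083 -0.029 0; 0.1 -0.030 0.083 -0.029 0; 0.1 -0.035 0.083 -0.029 0; 0.1 -0.040 0.083 -0.029 0; 0.1 -0.045 0.083 -0.029 0; 0.1 -0.050 0.083 -0.029 0; 0.1 -0.050 0.083 -0.029 0")

```text
time: 12.95
eef_pos: [0.5155, -0.0862, 0.0408]
eef_rot: [0.274, 3.128, 0.0]
ft_force: [-0.1, 0.2, -1.1]
grip_width: 0.234
grip_force: 30.0
```

```bash
cat >> h.py <<'E'
def st(k):
    o=arm.get_obs(); p=o['eef_pos']; print('ft',o['ft_force'].round(1),'grip',o['grip_width'],'back from face',((FC-p)@ax).round(4), 'lat',((p-mouth(k))@ay).round(4),'z',p[2].round(4))
E
python3 -c "
from h import *
st('C')"
```

```text
ft [-0.1  0.2 -1.1] grip 0.23367419901106737 back from face 0.0656 lat -0.0001 z 0.0408
```

Emit:
jog_arm(motion="0.1 -0.004 0 0 0; 0.1 -0.008 0 0 0; 0.1 -0.012 0 0 0; 0.1 -0.015 0 0 0; 0.1 -0.018 0 0 0; 0.1 -0.021 0 0 0; 0.1 -0.024 0 0 0; 0.1 -0.027 0 0 0; 0.1 -0.029 0 0 0; 0.1 -0.029 0 0 0")

```text
time: 13.95
eef_pos: [0.535, -0.0897, 0.0386]
eef_rot: [-0.273, -3.114, -0.001]
ft_force: [-16.0, 2.3, 6.6]
grip_width: 0.239
grip_force: 30.0
```

```bash
python3 -c "
from h import *
st('C')"
```

```text
ft [-16.    2.3   6.6] grip 0.23908606535141982 back from face 0.0457 lat -0.0001 z 0.0386
```

Back from face is 45.7 mm (46 expected), so it has bottomed. Release, retreat, and go look for the next plug.

Emit:
jog_arm(motion="0.1 -0.002 0 0 0; 0.1 -0.003 0 0 0; 0.1 0.006 0 0 0; 0.45 0.006 0 0 0; 0.45 0.006 0 0 0; 0.45 0.006 0 0 0; 0.45 0.006 0 0 0; 0.5 0.006 0 -0.04 0; 0.5 0.04 -0.04 -0.08 0; 0.5 0.08 -0.08 -0.12 0; 0.5 0.12 -0.12 -0.12 0; 0.5 0.12 -0.16 -0.12 0; 0.5 0.12 -0.16 -0.12 0; 0.5 0.12 -0.16 -0.12 0")

```text
time: 15.35
eef_pos: [0.3953, -0.2316, 0.1618]
eef_rot: [0.285, 3.127, -0.004]
ft_force: [0.2, -1.1, 0.4]
grip_width: 0.498
grip_force: 0.0
```

```bash
cat >> h.py <<'E'
def fitted(f,k):
    w=cloud(f); m=(w[...,2]>.025)&(w[...,2]<.058); p=w[m]; p=p[np.abs((p-mouth(k))@ay)<.02]; b=(FC-p)@ax; p=p[(b>.01)&(b<.11)]
    if len(p): b=(FC-p)@ax; print(k,len(p),'back',np.percentile(b,98).round(4),'lat',np.median((p-mouth(k))@ay).round(4),'blk z',np.percentile(p[:,2],95).round(4))
E
python3 - <<'E'
from h import *
f=grab('wrist'); blocks(f)
f=grab('top'); fitted(f,'B');fitted(f,'C')
go((.429,-.2915,.015),17.6)
E
```

```text
[370. 112.] [ 0.326 -0.187  0.022] [ 0.326 -0.189] [0.043 0.022] yaw 88.5 [ 48.  95. 197.]
[284. 234.] [ 0.425 -0.292  0.022] [ 0.429 -0.292] [0.03  0.022] yaw 18.3 [26. 26. 29.]
[ 13. 252.] [ 0.414 -0.607  0.024] [ 0.411 -0.607] [0.048 0.005] yaw 5.5 [61. 63. 64.]
[171. 237.] [ 0.423 -0.416  0.024] [ 0.423 -0.42 ] [0.022 0.03 ] yaw 125.8 [ 44. 122.  66.]
B 118 back 0.0452 lat -0.0019 blk z 0.0502
C 197 back 0.0791 lat -0.0016 blk z 0.049
shift [-0.0422 -0.0571  0.1461] spin -27.7 | cur [ 0.3973 -0.2279  0.1611] 169.9 tilt [ 0.001 -0.    -1.   ] q7 1.83
```

Emit:
jog_arm(motion="0.5 -0.02 -0.03 0.03 -7; 0.5 -0.042 -0.057 0.06 -14; 0.5 -0.042 -0.057 0.09 -21; 0.5 -0.042 -0.057 0.11 -28; 0.5 -0.042 -0.057 0.135 -28; 0.5 -0.042 -0.057 0.147 -28; 0.5 -0.042 -0.057 0.147 -28; 0.5 -0.042 -0.057 0.147 -28; 0.1 -0.042 -0.057 0.147 -28; 0.1 -0.042 -0.057 0.147 -28; 0.1 -0.042 -0.057 0.147 -28; 0.1 -0.042 -0.057 0.147 -28; 0.1 -0.042 -0.057 0.147 -28; 0.1 -0.042 -0.057 0.147 -28")

```text
time: 16.85
eef_pos: [0.4285, -0.2912, 0.014]
eef_rot: [-0.491, 3.103, -0.0]
ft_force: [-0.2, 0.2, 4.0]
grip_width: 0.241
grip_force: 30.0
```

```bash
python3 - <<'E'
from h import *
pre('D',.065,arm.get_obs()['eef_pos'][2]+.029)
E
```

```text
D [ 0.486  -0.1419  0.043 ]
shift [-0.1008  0.1243 -0.029 ] spin 27.9 | cur [ 0.4285 -0.2912  0.014 ] -162.0 tilt [ 0. -0. -1.] q7 2.31
```

Emit:
jog_arm(motion="0.1 0 0 -0.03 0; 0.1 -0.02 0.03 -0.04 7; 0.1 -0.04 0.05 -0.04 14; 0.1 -0.06 0.075 -0.04 21; 0.1 -0.08 0.1 -0.035 28; 0.1 -0.1008 0.1243 -0.029 28; 0.1 -0.1008 0.1243 -0.029 28; 0.1 -0.1008 0.1243 -0.029 28; 0.1 -0.1008 0.1243 -0.029 28; 0.1 -0.1008 0.1243 -0.029 28")

```text
time: 17.85
eef_pos: [0.4852, -0.1434, 0.0428]
eef_rot: [-0.278, -3.129, 0.001]
ft_force: [0.1, -0.8, -0.3]
grip_width: 0.238
grip_force: 30.0
```

```bash
python3 - <<'E'
from h import *
st('D');pre('D',.065,.043)
E
```

```text
ft [ 0.1 -0.8 -0.3] grip 0.2381687044857543 back from face 0.0855 lat -0.0016 z 0.0428
D [ 0.486  -0.1419  0.043 ]
shift [-0.0005  0.0016 -0.0002] spin -0.3 | cur [ 0.4852 -0.1434  0.0428] 169.8 tilt [-0.    -0.001 -1.   ] q7 1.6
```

Emit:
jog_arm(motion="0.1 0 0 0 0; 0.1 -0.005 0 0 0; 0.1 -0.012 0 0 0; 0.1 -0.015 0 0 0")

```text
time: 18.25
eef_pos: [0.5019, -0.1448, 0.0429]
eef_rot: [0.275, 3.128, -0.0]
ft_force: [-0.3, 0.3, 0.3]
grip_width: 0.236
grip_force: 30.0
```

```bash
python3 - <<'E'
from h import *
st('D')
E
```

```text
ft [-0.3  0.3  0.3] grip 0.23615924832708038 back from face 0.0688 lat -0.0002 z 0.0429
```

Lateral error has settled to 0.2 mm; insert.

Emit:
jog_arm(motion="0.1 -0.005 0 0 0; 0.1 -0.010 0 0 0; 0.1 -0.015 0 0 0; 0.1 -0.02 0 0 0; 0.1 -0.024 0 0 0; 0.1 -0.028 0 0 0; 0.1 -0.032 0 0 0; 0.1 -0.035 0 0 0; 0.1 -0.038 0 0 0; 0.1 -0.041 0 0 0; 0.1 -0.044 0 0 0; 0.1 -0.047 0 0 0; 0.1 -0.048 0 0 0; 0.1 -0.048 0 0 0")

```text
time: 19.65
eef_pos: [0.54, -0.1513, 0.0411]
eef_rot: [-0.273, -3.114, -0.003]
ft_force: [-16.3, 3.2, 12.0]
grip_width: 0.236
grip_force: 30.0
```

```bash
python3 - <<'E'
from h import *
st('D')
E
```

```text
ft [-16.3   3.2  12. ] grip 0.23611908363817094 back from face 0.0302 lat 0.0001 z 0.0411
```

Emit:
jog_arm(motion="0.1 0.009 0 0 0; 0.45 0.009 0 0 0; 0.45 0.009 0 0 0; 0.45 0.009 0 0 0; 0.45 0.009 0 0 0; 0.5 0.01 0 -0.04 0; 0.5 0.03 0 -0.08 0; 0.5 0.06 0.02 -0.12 0; 0.5 0.1 0.05 -0.13 0; 0.5 0.14 0.08 -0.13 0; 0.5 0.183 0.12 -0.13 0; 0.5 0.183 0.428 -0.13 0; 0.5 0.183 0.428 -0.13 0; 0.5 0.183 0.428 -0.13 0; 0.5 0.183 0.428 -0.13 0; 0.5 0.183 0.428 -0.13 0; 0.5 0.183 0.428 -0.13 0; 0.5 0.183 0.428 -0.13 0; 0.5 0.183 0.428 -0.13 0; 0.5 0.183 0.428 -0.13 0")

```text
time: 21.65
eef_pos: [0.442, 0.2994, 0.1723]
eef_rot: [-0.275, -3.129, 0.002]
ft_force: [-0.3, -0.5, 0.4]
grip_width: 0.502
grip_force: 0.0
```

```bash
python3 - <<'E'
from h import *
f=grab('wrist'); blocks(f)
f=grab('top'); [fitted(f,k) for k in 'BCD']; blocks(f)
go((.442,.314,.015),-17.4)
E
```

```text
[200. 115.] [0.356 0.172 0.022] [0.356 0.171] [0.022 0.03 ] yaw 131.6 [ 30. 104. 104.]
[452. 177.] [0.44  0.443 0.022] [0.477 0.449] [0.158 0.024] yaw 7.1 [174. 183. 185.]
[335. 193.] [0.442 0.315 0.022] [0.453 0.312] [0.022 0.069] yaw 161.8 [196. 169.  88.]
B 119 back 0.0458 lat -0.002 blk z 0.0503
C 198 back 0.08 lat -0.0015 blk z 0.049
D 128 back 0.0476 lat -0.0014 blk z 0.0498
[133.  90.] [0.791 0.54  0.025] [0.795 0.539] [0.007 0.218] yaw 158.8 [25. 26. 27.]
[226.  90.] [0.812 0.28  0.025] [0.816 0.284] [0.031 0.079] yaw 119.9 [33. 34. 36.]
[259.  92.] [0.808 0.187 0.025] [0.814 0.191] [0.032 0.08 ] yaw 110.8 [67. 66. 64.]
[462.  94.] [ 0.84  -0.379  0.024] [ 0.844 -0.381] [0.071 0.02 ] yaw 54.5 [43. 24. 16.]
[525. 100.] [ 0.829 -0.553  0.025] [ 0.831 -0.557] [0.089 0.029] yaw 45.9 [44. 23. 15.]
[400.  96.] [ 0.822 -0.21   0.025] [ 0.825 -0.211] [0.076 0.021] yaw 72.6 [44. 25. 18.]
[190. 114.] [0.73  0.37  0.025] [0.729 0.368] [0.142 0.102] yaw 83.5 [59. 62. 62.]
[282. 121.] [0.722 0.113 0.025] [0.723 0.114] [0.019 0.097] yaw 170.4 [138.  86.  58.]
[453. 159.] [ 0.647 -0.352  0.025] [ 0.649 -0.356] [0.058 0.023] yaw 45.5 [12. 13. 12.]
[606. 191.] [ 0.587 -0.751  0.025] [ 0.584 -0.754] [0.224 0.053] yaw 34.5 [21. 23. 23.]
[555. 252.] [ 0.415 -0.61   0.025] [ 0.423 -0.608] [0.348 0.006] yaw 5.7 [66. 66. 66.]
[483. 231.] [ 0.448 -0.424  0.024] [ 0.476 -0.431] [0.024 0.127] yaw 162.6 [ 39. 110.  58.]
[149. 223.] [0.422 0.438 0.022] [0.423 0.438] [0.044 0.022] yaw 10.3 [153. 158. 158.]
[243. 259.] [0.356 0.169 0.022] [0.345 0.183] [0.021 0.067] yaw 130.3 [21. 89. 87.]
[382. 275.] [ 0.327 -0.189  0.022] [ 0.328 -0.164] [0.091 0.022] yaw 88.3 [ 40.  79. 164.]
shift [0.0031 0.0158 0.1574] spin 7.2 | cur [0.4423 0.2982 0.1724] 169.8 tilt [-0.    -0.002 -1.   ] q7 0.63
```

Emit:
jog_arm(motion="0.5 0.003 0.016 0.04 4; 0.5 0.003 0.016 0.08 7.6; 0.5 0.003 0.016 0.12 7.6; 0.5 0.003 0.016 0.145 7.6; 0.5 0.003 0.016 0.158 7.6; 0.5 0.003 0.016 0.158 7.6; 0.5 0.003 0.016 0.158 7.6; 0.1 0.003 0.016 0.158 7.6; 0.1 0.003 0.016 0.158 7.6; 0.1 0.003 0.016 0.158 7.6; 0.1 0.003 0.016 0.158 7.6; 0.1 0.003 0.016 0.158 7.6; 0.1 0.003 0.016 0.158 7.6")

```text
time: 23.05
eef_pos: [0.4423, 0.317, 0.0155]
eef_rot: [0.481, 3.104, 0.001]
ft_force: [-1.1, -1.0, 6.4]
grip_width: 0.239
grip_force: 30.0
```

```bash
python3 - <<'E'
from h import *
pre('A',.08,arm.get_obs()['eef_pos'][2]+.029)
E
```

```text
A [0.5022 0.038  0.0445]
shift [-0.1416 -0.2478 -0.029 ] spin -7.7 | cur [0.4423 0.317  0.0155] 162.4 tilt [ 0.001  0.    -1.   ] q7 0.39
```

Emit:
jog_arm(motion="0.1 0 0 -0.03 0; 0.1 0 -0.03 -0.05 -4; 0.1 -0.02 -0.07 -0.06 -7.7; 0.1 -0.05 -0.11 -0.06 -7.7; 0.1 -0.08 -0.15 -0.06 -7.7; 0.1 -0.11 -0.19 -0.05 -7.7; 0.1 -0.13 -0.225 -0.04 -7.7; 0.1 -0.1416 -0.2478 -0.029 -7.7; 0.1 -0.1416 -0.2478 -0.029 -7.7; 0.1 -0.1416 -0.2478 -0.029 -7.7; 0.1 -0.1416 -0.2478 -0.029 -7.7; 0.1 -0.1416 -0.2478 -0.029 -7.7; 0.1 -0.1416 -0.2478 -0.029 -7.7")

```text
time: 24.35
eef_pos: [0.502, 0.0393, 0.0441]
eef_rot: [0.268, 3.13, 0.001]
ft_force: [0.4, 0.5, -0.6]
grip_width: 0.237
grip_force: 30.0
```

```bash
python3 - <<'E'
from h import *
st('A');pre('A',.08,.0445)
E
```

```text
ft [ 0.4  0.5 -0.6] grip 0.236798053621184 back from face 0.1005 lat 0.0012 z 0.0441
A [0.5022 0.038  0.0445]
shift [-0.0005 -0.0012 -0.0004] spin 0.1 | cur [0.502  0.0393 0.0441] 170.2 tilt [ 0.001  0.001 -1.   ] q7 1.08
```

Emit:
jog_arm(motion="0.1 0 -0.001 0 0; 0.1 -0.005 -0.001 0 0; 0.1 -0.010 -0.001 0 0; 0.1 -0.015 -0.001 0 0; 0.1 -0.018 -0.001 0 0; 0.1 -0.018 -0.001 0 0")

```text
time: 24.95
eef_pos: [0.5202, 0.0335, 0.0437]
eef_rot: [0.272, 3.129, 0.0]
ft_force: [-0.4, 0.2, -0.9]
grip_width: 0.238
grip_force: 30.0
```

```bash
python3 - <<'E'
from h import *
st('A')
E
```

```text
ft [-0.4  0.2 -0.9] grip 0.23847900944017808 back from face 0.0816 lat -0.0013 z 0.0437
```

Emit:
jog_arm(motion="0.1 0 0.001 0 0; 0.1 0 0.001 0 0; 0.1 -0.005 0.001 0 0; 0.1 -0.010 0.001 0 0; 0.1 -0.015 0.001 0 0; 0.1 -0.015 0.001 0 0")

```text
time: 25.55
eef_pos: [0.5357, 0.0319, 0.0439]
eef_rot: [0.272, 3.128, 0.0]
ft_force: [0.1, 0.5, -0.1]
grip_width: 0.236
grip_force: 30.0
```

```bash
python3 - <<'E'
from h import *
st('A')
E
```

```text
ft [ 0.1  0.5 -0.1] grip 0.23600785075202665 back from face 0.066 lat -0.0003 z 0.0439
```

Emit:
jog_arm(motion="0.1 -0.004 0 0 0; 0.1 -0.008 0 0 0; 0.1 -0.012 0 0 0; 0.1 -0.015 0 0 0; 0.1 -0.018 0 0 0; 0.1 -0.021 0 0 0; 0.1 -0.024 0 0 0; 0.1 -0.027 0 0 0; 0.1 -0.031 0 0 0; 0.1 -0.031 0 0 0")

```text
time: 26.55
eef_pos: [0.5562, 0.0284, 0.0414]
eef_rot: [-0.267, -3.113, 0.002]
ft_force: [-17.6, 4.3, 7.5]
grip_width: 0.234
grip_force: 30.0
```

```bash
python3 - <<'E'
from h import *
st('A')
E
```

```text
ft [-17.6   4.3   7.5] grip 0.23391399049496678 back from face 0.0451 lat -0.0001 z 0.0414
```

Emit:
jog_arm(motion="0.1 0.009 0 0 0; 0.45 0.009 0 0 0; 0.45 0.009 0 0 0; 0.45 0.009 0 0 0; 0.45 0.009 0 0 0; 0.45 0.01 0 -0.05 0; 0.45 0.01 0 -0.1 0; 0 0.01 0 -0.15 0; 0 0 0.04 -0.16 0; 0 -0.02 0.08 -0.16 0; 0 -0.064 0.1625 -0.16 0; 0 -0.064 0.1625 -0.16 0; 0 -0.064 0.1625 -0.16 0; 0 -0.064 0.1625 -0.16 0; 0 -0.064 0.1625 -0.16 0; 0 -0.064 0.1625 -0.16 0")

```text
time: 28.15
eef_pos: [0.6558, 0.1737, 0.2038]
eef_rot: [-0.275, -3.13, 0.002]
ft_force: [0.3, 0.1, -0.0]
grip_width: 0.002
grip_force: 0.0
```

```bash
python3 - <<'E'
from h import *
f=grab('wrist','w5'); w=cloud(f)
print('rocker seen')
for k in 'ABCD': fitted(f,k)
for k in 'ABCD':  # top-of-block points
    p=w[(w[...,2]>.044)&(w[...,2]<.056)]; p=p[np.abs((p-mouth(k))@ay)<.016]; b=(FC-p)@ax; p=p[(b>.012)&(b<.08)];b=b[(b>.012)&(b<.08)]
    if len(b): print(k,len(b),np.percentile(b,[1,99]).round(4),np.polyfit(b,p[:,2],1)[0].round(3),'lat',np.ptp((p-mouth(k))@ay).round(3),np.polyfit(b,(p-mouth(k))@ay,1)[0].round(3))
fs=grab('top');print('top');[fitted(fs,k) for k in 'ABCD']
p=w[(w[...,2]>.03)&(w[...,2]<.08)]; s=(p-FC)@ay; b=(p-FC)@ax
for a in range(120,285,15):
    k=(s*1000>a)&(s*1000<a+15)&(b>.01)&(b<.05)
    if k.any(): print(a,k.sum(),np.median(p[k],0).round(3))
go((.657,.177,.09),-10)
E
```

```text
rocker seen
A 1516 back 0.0809 lat 0.0038 blk z 0.0482
B 989 back 0.0467 lat 0.0059 blk z 0.0495
C 1850 back 0.0801 lat 0.0056 blk z 0.0484
D 1114 back 0.0487 lat 0.0099 blk z 0.0493
A 885 [0.017  0.0686] -0.037 lat 0.023 -0.012
B 650 [0.0149 0.0468] -0.022 lat 0.023 -0.014
C 926 [0.0154 0.067 ] -0.024 lat 0.025 -0.013
D 577 [0.0141 0.0491] -0.018 lat 0.023 0.127
top
A 32 back 0.0398 lat -0.0065 blk z 0.0486
B 118 back 0.0455 lat -0.0021 blk z 0.0499
C 198 back 0.0796 lat -0.0014 blk z 0.0487
D 130 back 0.0479 lat -0.0011 blk z 0.0501
120 224 [0.63  0.054 0.042]
135 253 [0.634 0.069 0.042]
150 315 [0.639 0.083 0.041]
165 309 [0.641 0.097 0.042]
180 360 [0.644 0.113 0.044]
195 433 [0.646 0.127 0.051]
210 453 [0.646 0.142 0.053]
225 285 [0.653 0.155 0.059]
240 389 [0.657 0.172 0.067]
255 264 [0.658 0.184 0.07 ]
shift [-0.0005  0.0031  0.1141] spin -0.0 | cur [0.6559 0.1741 0.2041] 170.0 tilt [ 0.    -0.001 -1.   ] q7 0.96
```

View pics/w5.png

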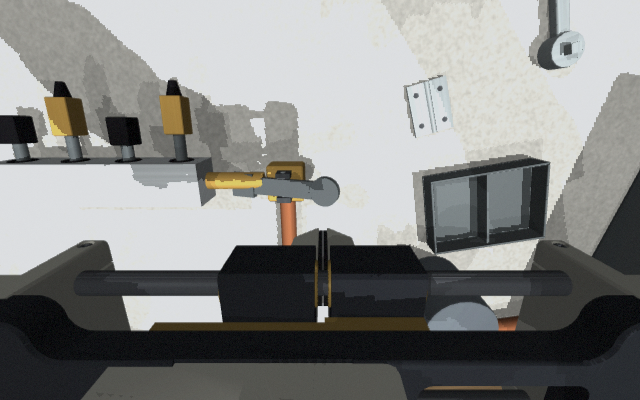

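Emit:
jog_arm(motion="0 0 -0.25 0 0; 0 0 -0.25 0 0; 0 0 -0.25 0 0; 0 0 -0.25 0 0; 0 0 -0.25 0 0; 0 0 -0.25 0 0; 0 0 -0.25 0 0; 0 0 -0.25 0 0; 0 0 -0.25 0 0")

```text
time: 29.15
eef_pos: [0.6132, -0.0682, 0.204]
eef_rot: [0.267, 3.13, 0.002]
ft_force: [-0.5, -0.1, 0.2]
grip_width: 0.006
grip_force: 0.0
```

```bash
python3 - <<'E'
from h import *
f=grab('wrist','w6'); w=cloud(f)
m=(w[...,2]>.059)&(w[...,2]<.065)&(w[...,0]<.67)&(w[...,0]>.5); q=w[m]; q=q[(q[:,1]<.038)&(q[:,1]>-.2)]
print(cv2.minAreaRect(q[:,:2].astype(np.float32)))
for k in 'ABCD':
    p=w[(w[...,2]>.044)&(w[...,2]<.056)]; p=p[np.abs((p-mouth(k))@ay)<.016]; b=(FC-p)@ax; p=p[(b>.012)&(b<.08)]
    r=cv2.minAreaRect(p[:,:2].astype(np.float32)); b=(FC-p)@ax
    print(k,len(b),np.percentile(b,[1,50,99]).round(4),'z slope',np.polyfit(b,p[:,2],1)[0].round(3),np.round(r[0],4),np.round(r[1],4),round(r[2],1),'lat',((p-mouth(k))@ay).mean().round(4))
cv2.imwrite('pics/w6c.png',cv2.resize(f['color'][60:220,150:420],None,fx=2.8,fy=2.8,interpolation=2)[:,:,::-1])
E
```

```text
((0.6092360019683838, -0.07215069234371185), (0.23025202751159668, 0.04844428971409798), 80.12547302246094)
A 835 [0.0182 0.0488 0.0684] z slope -0.046 [0.56   0.0281] [0.0223 0.055 ] 79.9 lat -0.0003
B 584 [0.0138 0.0323 0.0467] z slope -0.023 [ 0.5612 -0.0329] [0.0217 0.0343] 79.1 lat 0.0002
C 823 [0.0149 0.0485 0.0675] z slope -0.037 [ 0.5407 -0.0902] [0.0218 0.0551] 80.4 lat 0.0004
D 625 [0.0148 0.0351 0.0494] z slope -0.038 [ 0.5395 -0.1506] [0.0222 0.0371] 80.1 lat 0.0011
```

View pics/w6c.png

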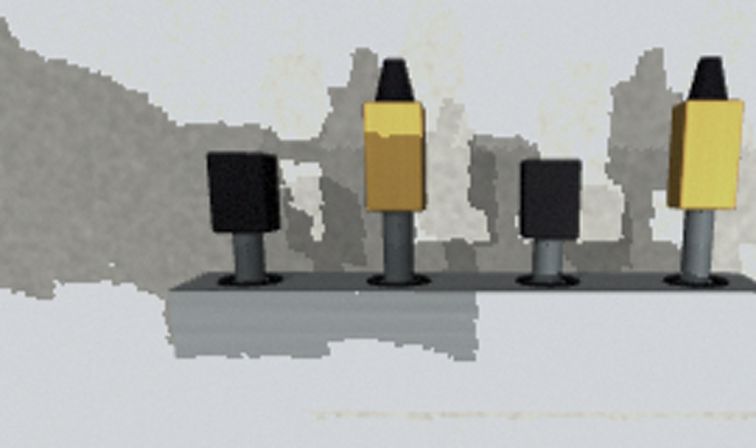

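```bash
python3 - <<'E'
from h import *
for k,b in (('D',.075),('A',.11)):
    p=mouth(k)-ax*b;p[2]=.042;go(p,YAW)
E
```

```text
shift [ 0.1028 -0.0942  0.1617] spin 0.2 | cur [ 0.6131 -0.0683  0.2038] 170.3 tilt [ 0.     0.001 -1.   ] q7 1.36
shift [0.1373 0.0859 0.1619] spin 0.2 | cur [ 0.6131 -0.0683  0.2038] 170.3 tilt [ 0.     0.001 -1.   ] q7 1.36
```

Emit:
jog_arm(motion="0 0.05 -0.05 0 0; 0 0.103 -0.094 0 0; 0 0.103 -0.094 0 0; 0 0.103 -0.094 0.05 0; 0 0.103 -0.094 0.1 0; 0 0.103 -0.094 0.14 0; 0 0.103 -0.094 0.161 0; 0 0.103 -0.094 0.161 0; 0 0.095 -0.094 0.161 0; 0 0.089 -0.094 0.161 0; 0 0.085 -0.094 0.161 0; 0 0.082 -0.094 0.161 0; 0 0.079 -0.094 0.161 0; 0 0.077 -0.094 0.161 0; 0 0.077 -0.094 0.161 0")

```text
time: 30.7
eef_pos: [0.5149, -0.1487, 0.0424]
eef_rot: [-0.271, -3.118, -0.001]
ft_force: [-14.8, 3.6, 12.4]
grip_width: 0.005
grip_force: 7.6
```

```bash
python3 - <<'E'
from h import *
st('D')
E
```

```text
ft [-14.8   3.6  12.4] grip 0.004910579303511273 back from face 0.0554 lat -0.0017 z 0.0424
```

Emit:
jog_arm(motion="0 -0.003 0 0 0; 0 -0.005 0 0 0; 0 -0.005 0 0 0; 0 0.01 0 0 0; 0 0.03 0 -0.04 0; 0 0.06 0.03 -0.08 0; 0 0.06 0.06 -0.08 0; 0 0.06 0.1 -0.08 0; 0 0.06 0.14 -0.08 0; 0 0.06 0.18 -0.08 0; 0 0.06 0.18 -0.04 0; 0 0.06 0.18 0 0; 0 0.06 0.18 0 0; 0 0.052 0.18 0 0; 0 0.046 0.18 0 0; 0 0.041 0.18 0 0; 0 0.037 0.18 0 0; 0 0.034 0.18 0 0; 0 0.032 0.18 0 0; 0 0.032 0.18 0 0")

```text
time: 32.7
eef_pos: [0.5126, 0.034, 0.0422]
eef_rot: [-0.269, -3.116, 0.003]
ft_force: [-17.7, 4.5, 7.9]
grip_width: 0.004
grip_force: 9.1
```

```bash
python3 - <<'E'
from h import *
st('A')
E
```

```text
ft [-17.7   4.5   7.9] grip 0.00449155502037456 back from face 0.089 lat -0.0022 z 0.0422
```

Emit:
jog_arm(motion="0 0.02 0 0 0; 0 0.02 0 -0.05 0; 0 0.02 0 -0.1 0; 0 0.02 0 -0.15 0; 0 -0.03 -0.04 -0.162 0; 0 -0.07 -0.07 -0.162 0; 0 -0.106 -0.086 -0.162 0; 0 -0.106 -0.086 -0.162 0; 0 -0.106 -0.086 -0.162 0; 0 -0.106 -0.086 -0.162 0")

```text
time: 33.7
eef_pos: [0.6097, -0.069, 0.2056]
eef_rot: [0.271, 3.129, 0.001]
ft_force: [0.3, 0.1, 0.6]
grip_width: 0.007
grip_force: 0.0
```

```bash
python3 - <<'E'
from h import *
f=grab('wrist','w7'); w=cloud(f)
for k in 'ABCD':
    p=w[(w[...,2]>.044)&(w[...,2]<.056)]; p=p[np.abs((p-mouth(k))@ay)<.016]; b=(FC-p)@ax; p=p[(b>.012)&(b<.08)]; b=(FC-p)@ax
    print(k,len(b),np.percentile(b,[1,50,99]).round(4),'z slope',np.polyfit(b,p[:,2],1)[0].round(3))
go((.657,.177,.09),-10)
E
```

```text
A 825 [0.0144 0.0457 0.0659] z slope -0.041
B 571 [0.0163 0.0322 0.0467] z slope -0.034
C 809 [0.0166 0.0477 0.0669] z slope -0.032
D 606 [0.0133 0.0312 0.0457] z slope -0.021
shift [-0.0049  0.25    0.1157] spin 0.2 | cur [ 0.6094 -0.0685  0.2055] 170.2 tilt [ 0.001  0.001 -1.   ] q7 1.35
```

Emit:
jog_arm(motion="0 -0.005 0.25 0 0; 0 -0.005 0.25 0 0; 0 -0.005 0.25 0 0; 0 -0.005 0.25 0 0; 0 -0.005 0.25 0 0; 0 -0.005 0.25 0 0; 0 -0.005 0.25 0 0; 0 -0.005 0.25 0 0; 0 -0.005 0.25 0.05 0; 0 -0.005 0.25 0.1 0; 0 -0.005 0.25 0.12 0; 0 -0.005 0.25 0.13 0; 0 -0.005 0.25 0.14 0; 0 -0.005 0.25 0.15 0; 0 -0.005 0.25 0.155 0; 0 -0.005 0.25 0.158 0; 0 -0.005 0.25 0.161 0; 0 -0.005 0.25 0.161 0; 0 -0.005 0.25 0.161 0")

```text
time: 35.65
eef_pos: [0.6601, 0.1753, 0.05]
eef_rot: [0.272, 3.125, -0.0]
ft_force: [-11.2, -4.5, 30.8]
grip_width: 0.007
grip_force: 13.9
```

Emit:
jog_arm(motion="0 0 0 -0.03 0; 0 0 0 -0.08 0; 0 0 0 -0.13 0; 0 0 0 -0.17 0; 0 0.03 0 -0.17 0; 0 0.03 0 -0.17 0; 0 0.03 0 -0.17 0")

```text
time: 36.35
eef_pos: [0.6286, 0.1808, 0.2145]
eef_rot: [0.27, 3.128, 0.0]
ft_force: [-0.2, -0.2, -1.3]
grip_width: 0.007
grip_force: 0.0
```

```bash
python3 - <<'E'
from h import *
f=grab('wrist','w8'); w=cloud(f)
p=w[(w[...,2]>.03)&(w[...,2]<.08)]; s=(p-FC)@ay; b=(p-FC)@ax
for a in range(120,285,15):
    k=(s*1000>a)&(s*1000<a+15)&(b>.01)&(b<.05)
    if k.any(): print(a,k.sum(),np.median(p[k],0).round(3))
for k in 'ABCD':
    p=w[(w[...,2]>.044)&(w[...,2]<.056)]; p=p[np.abs((p-mouth(k))@ay)<.016]; b=(FC-p)@ax; b=b[(b>.012)&(b<.08)]
    if len(b): print(k,len(b),np.percentile(b,[1,50,99]).round(4))
print(arm.get_obs()['time'],arm.get_obs()['ft_force'])
E
```

```text
120 194 [0.63  0.054 0.043]
135 205 [0.631 0.072 0.062]
150 453 [0.637 0.083 0.067]
165 408 [0.639 0.097 0.061]
180 364 [0.642 0.113 0.055]
195 418 [0.646 0.127 0.052]
210 402 [0.647 0.141 0.046]
225 243 [0.653 0.155 0.042]
240 272 [0.656 0.172 0.04 ]
255 235 [0.66  0.184 0.036]
A 747 [0.0151 0.0465 0.066 ]
B 580 [0.014  0.033  0.0475]
C 786 [0.0163 0.0475 0.0671]
D 612 [0.015  0.0311 0.0456]
36.4 [ 0.31169906 -0.58047308  0.08181722]
```

```bash
python3 -c "
from h import *
print(job.close_job())"
```

```text
the job is handed in; nothing more can be done
None
```

The job is handed in, and the hand-in gave no verdict. Both drip tubes and both plugs measured within about 1.5 mm of the bottom of the four outlets (limit 4 mm), all seated while the supply was shut. The supply is back on, and the robot was touching nothing.

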